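Draw the spirit level out of its hooded tray

TASK

Take the yellow spirit level out of the blue steel tray and finish while still holding it in the gripper, right way up, level and still, at least 6 cm higher than the tops of the tray's hoods. Both its ends are tucked under the hoods, so it only comes out slantwise: shifted endways under one hood, then free end first through the gap; do not force it against the tray. Leave the other things on the desk where they are.

Things in the scene. Friction and masses are not known exactly. Their poses are not given: they have to be found in the camera images.
- tray: Blue steel tray fixed to the desk. Origin: centre of its underside, on the desk; z up, y along its length, x across. Outside 298 (y) by 158 mm (x), inside 290 by 150 mm; floor and walls 4 mm thick. A hood covers each end, leaving a 186 mm long open gap in the middle, where the side walls stand only 40 mm above the desk.
- hood_a (a point): Middle of the inner edge of the roof of the hood at the tray's +y end (yellow strip), on the roof's top, 66 mm above the desk and 93 mm from the tray's centre. The roof is 4 mm thick (underside 62 mm above the desk) and runs from here to the end wall; the hood's sides and end are closed.
- hood_b (a point): The same point on the like hood at the tray's -y end.
- level: Loose yellow spirit level, black end caps, green vial in the middle of its upper face: a straight bar 220 mm long (y), 26 mm wide (x), 26 mm high (z), about 0.17 kg. Origin: centre of its underside; z up through the vial. It lies on the tray floor (underside 4 mm above the desk), roughly along the tray and midway, ends hidden under the hoods. Both ends are alike.
- level_end_a (a point): Middle of the lower edge of the level's end at +y: 110 mm from the level's origin, at its underside.
- level_end_b (a point): Middle of the lower edge of the level's end at -y: 110 mm from the level's origin, at its underside.
- faucet: Loose chrome faucet head, round base 52 mm across, 54 mm high, short spout to +x (reaches 58 mm). Origin: centre of its underside. To be left alone.
- bearing: Loose steel bearing ring, 62 mm outside, 36 mm bore, 16 mm high, lying flat. Origin: centre of its underside. To be left alone.
- tractor_knob: Loose green tractor knob, 50 mm across, 50 mm high, standing upright. Origin: centre of its underside. To be left alone.
- tin_box: Loose closed tin box with a red lid, 78 mm (x) by 108 mm (y) by 42 mm high. Origin: centre of its underside. To be left alone.
Things that resemble listed ones, but are neither listed nor needed, are in the scene too. Of the things that look like the level, take the one that is farthest from the robot's base at the start.

How it is judged:
At the end, for the whole second after the job is handed in: The level is held in the fingers (contact above 1 N), both ends of its underside more than 58 mm above the hood tops (124 mm above the desk), its z axis within 0.17 rad (10 degrees) of upright, not touching the tray, and still (under 30 mm/s) (height (world z) of each of level_end_a, level_end_b above 0.124 m and angle between level's own z axis and vertical below 0.17 rad and contact force between the fingers and level above 1 N and contact force between level and tray below 0.1 N and linear speed of level below 0.03 m/s); the arm keeps its last pose, push and grip.
It fails at once if the level is forced against the tray (more than 40 N) (contact force between level and tray above 40 N).
It fails at once if another thing on the desk is shoved more than 20 mm (distance of any of faucet, bearing, tractor_knob, tin_box from where it was at the start of the episode above 0.02 m).
It also fails if it takes over 38 s, if anything falls off the work surface, if the arm or the gripper's body presses on something with over 40 N, if the wrist force passes 120 N, or if a joint passes its speed limit or range.

ROBOT

A 7-joint arm with a two-finger parallel gripper is mounted at the origin on the work surface. World frame = base frame: x ahead of the robot, y to its left, z up, the work surface at z = 0. Lengths are in m, angles in rad, forces in N, time in s.
With the tool pointing down it reaches from about 0.4 to 0.875 m from the base axis. Payload 6.5 kg.
Tool frame: the origin (TCP) lies on the mounting face of the last link; the fingertips stand 166 mm ahead of it and the grasp point (between the pads) lies 147 mm ahead of it; z points along the fingers, y is the line along which they close (so a half turn about z gives the same grasp; the last joint's range is limited). The gripper opens to 88 mm and grips with 3 to 60 N. Pads are 18 mm wide; open, the fingers measure 123 mm over their backs; the gripper's body (75 mm by 187 mm) begins 45 mm behind the grasp point.
Start: joints at [1.147, 0.536, -0.004, 1.538, 0.003, 1.067, -0.071], TCP at [0.228, -0.609, 0.405] pointing down, gripper open.
Joint ranges: [-2.7, 2.7], [-0.37, 2.16], [-1.27, 1.26], [0.24, 2.4], [-1.31, 4.45], [0.19, 1.91], [-2.76, 2.76]. Speed limits (rad/s): [2.39, 2.39, 3.14, 3.14, 3.14, 3.14, 3.14].

INTERFACE

Orientations are given as a unit quaternion [x, y, z, w].
In Python, from rig import env gives the robot as it stands.
- The arm moves only by the tool send_rows, never from a script. Its argument "steps" is a list of rows, each a list of 7 numbers: the shift along the tool's x, y, z in mm, then the turn, a rotation vector about the tool's x, y, z in degrees, then the closure in counts, from 0 (fully open) to 255 (shut). In form: [[dx, dy, dz, wx, wy, wz, grip], ...]. A call has 1 to 10 rows; each row is the pose to reach, as a shift and turn from the pose commanded when the call began, along the tool's axes at that moment; what a row does not reach only later rows make up. A row lasts 1/10 s, in which the tool goes at most 50 mm and 8.59 degrees, less where a joint would pass 70% of its speed; a pose out of reach is approached as far as the arm can. A call with a gripper value outside its range is refused whole. The fingers move at their own pace and stop on an object; the grip force is fixed at half the most. Time passes only in rows, so rows that repeat a pose let the fingers close. It gives the time, the measured TCP pose, the force, the opening and the grip force at its end, in the units of the state.
- env.read_state(): the state, without advancing time (a new reading comes with each control period).
- env.read_camera(name): name is "scene" or "top" or "wrist"; returns a dict with "color" (384x512x3 uint8, red, green, blue), "range_z" (384x512 float32, m along the optical axis (not along the pixel's ray), 0 where there is no reading), "fx", "fy", "cx", "cy" (pixels), "k1" (the pictures are not rectified: a ray, as slopes to the right and down, at radius r is drawn at 1 + k1 r^2 times it, then the intrinsics apply), "rvec" (rotation vector, rad) and "tvec" (3), from world to camera coordinates, as OpenCV has them; the wrist camera has in their place "tool_from_camera" (4x4, takes a point from camera to tool coordinates, whose origin is the TCP and whose axes are the flange's). Camera axes: x right, y down, z forward; pixel columns grow to the right and rows downward; lengths in m; the calibration is good to about 2 mm. A picture is of the moment at which its call begins: read the wrist's pose just before it.
- env.sign_off(): hands the job in; it is judged then, once.
The state is a dict: "time": time; "joint_pos": joint angles; "qvel": joint speeds; "tau": joint torques, N m; "ee_pos": TCP position; "tool_rot": TCP orientation; "ft_force": force on the tool from outside, world axes, zero at the start; "moment": the same for the moment, N m; "width": finger opening in m; "grasp_force": force on a finger pad.
Only numpy, scipy, OpenCV 4.12 (cv2) and the standard library are available. Lean on these libraries where they do the work, as an engineer would, in place of code of your own. Each camera call takes 0.05 s, during which the arm holds its last target. There are 200 camera calls.

## Working session

There is one attempt and no reset: what is moved stays moved. The work goes in short steps, Python scripts to look and compute and a tool call to move; the robot and the scene stay as the last step left them, time stands still between calls to the robot, and variables do not carry over. Pictures are saved under pics/ and viewed, at most 10 in all, crops included, and the job is handed in when it is done.

Besides the shell and the picture viewer there is one more tool, called after "Emit:" in YAML: its name, and indented under it one key for each argument. send_rows: Moves the arm, as the interface text tells. Its arguments: {"type":"object","properties":{"steps":{"type":"array","items":{"type":"array","items":{"type":"number"}}}},"required":["steps"]}

```bash
mkdir -p pics
cat > h.py <<'E'
import numpy as np, cv2
from scipy.spatial.transform import Rotation as R
from rig import env
def save(c,n): cv2.imwrite('pics/'+n,c['color'][:,:,::-1])
def ext(c,s=None):
    if 'rvec' in c:
        Rm=cv2.Rodrigues(np.array(c['rvec'],float))[0]; return Rm.T,-Rm.T@np.array(c['tvec'],float).ravel()
    T=np.eye(4);T[:3,:3]=R.from_quat(s['tool_rot']).as_matrix();T[:3,3]=s['ee_pos'];T=T@np.array(c['tool_from_camera']);return T[:3,:3],T[:3,3]
def ray(c,u,v):
    K=np.array([[c['fx'],0,c['cx']],[0,c['fy'],c['cy']],[0,0,1]],float)
    p=cv2.undistortPoints(np.array([[[u,v]]],float),K,np.array([c['k1'],0,0,0],float))[0,0]
    return np.array([p[0],p[1],1])
def onz(c,u,v,z,s=None):
    A,o=ext(c,s);d=A@ray(c,u,v);return o+d*(z-o[2])/d[2]
def dep(c,u,v,s=None):
    A,o=ext(c,s);return o+A@ray(c,u,v)*c['range_z'][int(v),int(u)]
E
python3 - <<'E'
from h import *
import pickle
s=env.read_state();print(s)
t=env.read_camera('top');q=env.read_camera('scene');save(t,'top.png');save(q,'scene.png')
pickle.dump((t,q),open('a.pkl','wb'));print(ext(t),ext(q)[1],t['k1'])
E
```

```text
{'time': 0.0, 'joint_pos': array([ 1.14680223,  0.53714042, -0.00443483,  1.53882946,  0.00259757,
        1.06730558, -0.07116653]), 'qvel': array([ 2.79995693e-05,  6.32219145e-04, -5.08766908e-04, -9.63860538e-04,
       -2.02082330e-04,  1.21998888e-04, -1.59754978e-03]), 'tau': array([-9.60183024e-05, -5.70973313e+01,  9.90693122e-01, -2.51594478e+01,
       -5.62392594e-02,  1.79294602e-02,  1.22604174e-04]), 'ee_pos': array([ 0.22752707, -0.6085375 ,  0.40387259]), 'tool_rot': array([ 9.84031233e-01,  1.77993903e-01, -2.09436653e-04, -8.11953118e-04]), 'ft_force': array([-0.50025887, -0.4202595 ,  0.09291691]), 'moment': array([-1.52818249e-02, -6.39811053e-02, -4.19319227e-05]), 'grasp_force': 0.0, 'width': 0.08817971255805904}
(array([[ 0.03043721, -0.99207397,  0.12191316],
       [-0.99946878, -0.03162956, -0.00785661],
       [ 0.0116504 , -0.12160927, -0.99250967]]), array([0.32332029, 0.00421142, 1.40097907])) [ 1.19581356 -0.23477239  0.75125135] -0.12548719183767895
```

View pics/top.png

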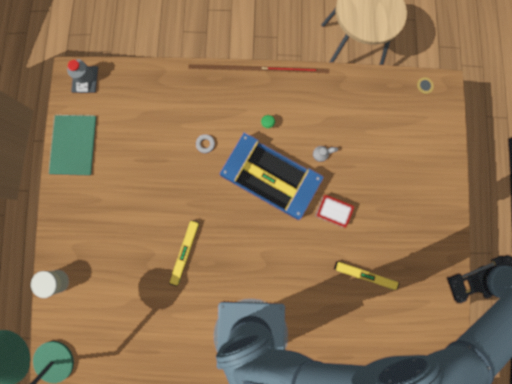

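View pics/scene.png

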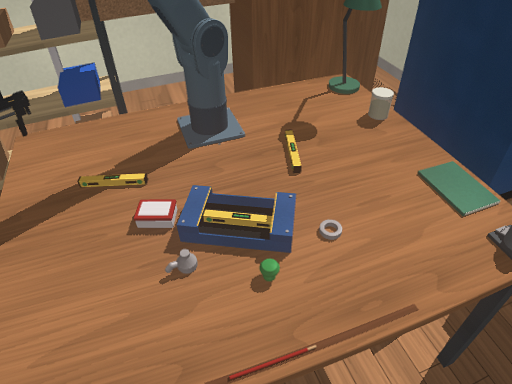

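The top view shows the tray at about (271,177), with the level inside it. The other two levels, at (185,252) and (366,275), are nearer the base. I'll enlarge the tray.

Run:
```python
from h import *
import pickle
t,q=pickle.load(open('a.pkl','rb'))
im=t['color'][125:230,210:350,::-1]
cv2.imwrite('pics/c1.png',cv2.resize(im,None,fx=5.6,fy=5.6,interpolation=cv2.INTER_CUBIC))
for n,u,v in [('tray',271,177),('faucet',320,154),('ring',205,143),('knob',268,121),('box',335,210)]: print(n,dep(t,u,v).round(3))
```

```text
tray [0.323 0.004 1.401]
faucet [ 0.602 -0.209  0.051]
ring [0.638 0.177 0.   ]
knob [ 0.709 -0.035  0.049]
box [ 0.42  -0.262  0.044]
```

View pics/c1.png

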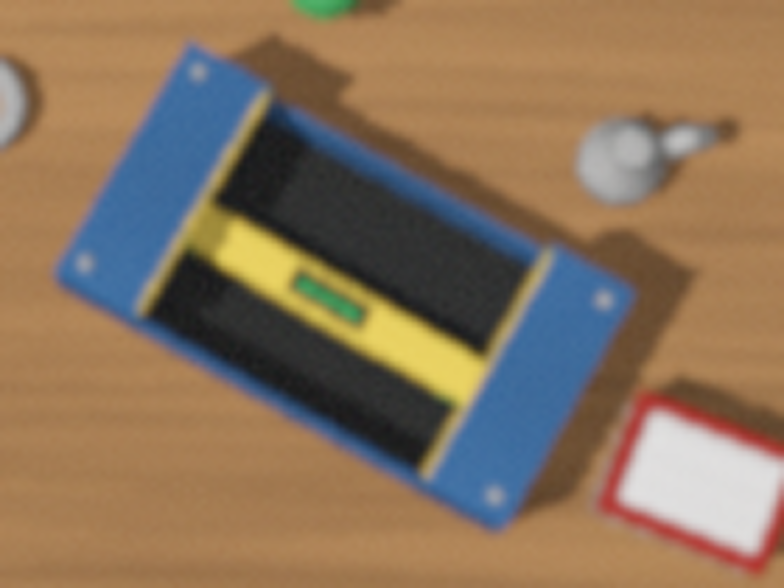

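Run:
```python
from h import *
import pickle
t,q=pickle.load(open('a.pkl','rb'))
f=lambda x,y,z:onz(t,210+(x+.5)/5.6-.5,125+(y+.5)/5.6-.5,z)[:2]
L=[f(268,92,.066),f(143,314,.066)];Rr=[f(552,250,.066),f(428,477,.066)]
ml=sum(L)/2;mr=sum(Rr)/2;d=ml-mr;print('strips',L,Rr,'gap',np.linalg.norm(d),np.linalg.norm(L[0]-L[1]))
C=[f(*p,.066) for p in [(192,42),(60,275),(500,528),(635,290)]]
cc=sum(C)/4;print('centre',cc,(ml+mr)/2,'len',np.linalg.norm(C[0]-C[3]),np.linalg.norm(C[1]-C[0]))
e=C[0]+C[1]-C[2]-C[3];print('ang',np.degrees(np.arctan2(d[1],d[0])),np.degrees(np.arctan2(e[1],e[0])))
U=[f(222,205,.03),f(487,352,.03)];D=[f(190,245,.03),f(450,402,.03)]
for a,b in (U,D):print('lev',a,b,np.degrees(np.arctan2(*(a-b)[::-1])))
v=f(328,298,.03);print('vial',v)
u=e/np.linalg.norm(e);n=np.array([-u[1],u[0]])
for p in (v,U[0],U[1],D[0],D[1]):print((p-cc)@u,(p-cc)@n)
```

```text
strips [array([ 0.63536002, -0.00188994]), array([0.50267431, 0.06591542])] [array([ 0.54761195, -0.16895861]), array([ 0.41407375, -0.09999724])] gap 0.18839812500656647 0.14900692958338144
centre [ 0.52490511 -0.05035264] [ 0.52493001 -0.05123259] len 0.29516955519142996 0.15704905836125643
ang 62.094074754009604 61.95237491572621
lev [0.57426463 0.02315097] [ 0.4914029  -0.13602118] 62.49944544678932
lev [0.54960842 0.04129601] [ 0.46108304 -0.11476572] 60.43610353772656
vial [ 0.52053817 -0.0412766 ]
0.005956764115241846 0.008121678567658483
0.08808024071419615 -0.009000804619558142
-0.09136028921795004 -0.010714187527660679
0.09250079096281108 0.021291601863136212
-0.08685769492766446 0.026039240273255614
```

Emit:
send_rows:
  steps:
    - [236, -214, 0, 0, 0, -20.5, 0]
    - [236, -214, 0, 0, 0, -20.5, 0]
    - [236, -214, 0, 0, 0, -20.5, 0]
    - [236, -214, 0, 0, 0, -20.5, 0]
    - [236, -214, 0, 0, 0, -20.5, 0]
    - [236, -214, 0, 0, 0, -20.5, 0]
    - [236, -214, 0, 0, 0, -20.5, 0]
    - [236, -214, 0, 0, 0, -20.5, 0]
    - [236, -214, 0, 0, 0, -20.5, 0]
    - [236, -214, 0, 0, 0, -20.5, 0]

```text
time: 1.1
ee_pos: [0.3729, -0.3271, 0.4046]
tool_rot: [0.937, 0.349, -0.0, 0.0]
ft_force: [-0.4, -1.3, 0.8]
width: 0.0881
grasp_force: 0.0
```

```bash
cat >> h.py <<'E'
def go(p,ang):
    "shift/turn (mm, deg) to TCP p, tool down, tool x at heading ang deg"
    s=env.read_state();r=R.from_quat(s['tool_rot']);a=np.radians(ang)
    t=R.from_matrix(np.array([[np.cos(a),np.sin(a),0],[np.sin(a),-np.cos(a),0],[0,0,-1]]))
    print('pos',s['ee_pos'].round(4),'F',s['ft_force'].round(1),'w',s['width'],'q',s['joint_pos'].round(2),'t',s['time'])
    print('shift',(r.inv().apply(np.array(p)-s['ee_pos'])*1000).round(1),'turn',np.degrees((r.inv()*t).as_rotvec()).round(1))
E
python3 -c "
from h import *
go([.5205,-.041,.32],61.5)"
```

```text
pos [ 0.3729 -0.3271  0.4046] F [-0.4 -1.3  0.8] w 0.08809417744210468 q [ 0.8   0.28 -0.2   1.93  0.07  0.94 -0.29] t 1.1
shift [ 298.9 -119.8   84.4] turn [ -0.    0.  -20.6]
```

Emit:
send_rows:
  steps:
    - [299, -120, 84, 0, 0, -20.6, 0]
    - [299, -120, 84, 0, 0, -20.6, 0]
    - [299, -120, 84, 0, 0, -20.6, 0]
    - [299, -120, 84, 0, 0, -20.6, 0]
    - [299, -120, 84, 0, 0, -20.6, 0]
    - [299, -120, 84, 0, 0, -20.6, 0]
    - [299, -120, 84, 0, 0, -20.6, 0]
    - [299, -120, 84, 0, 0, -20.6, 0]
    - [299, -120, 84, 0, 0, -20.6, 0]
    - [299, -120, 84, 0, 0, -20.6, 0]

```text
time: 2.1
ee_pos: [0.5204, -0.0414, 0.3207]
tool_rot: [0.86, 0.511, -0.001, 0.0]
ft_force: [0.2, 0.4, 0.6]
width: 0.0884
grasp_force: 0.0
```

Run:
```python
from h import *
import pickle
go([.5205,-.041,.32],61.5)
s=env.read_state();c=env.read_camera('wrist');save(c,'w1.png');pickle.dump((s,c),open('w1.pkl','wb'))
```

```text
pos [ 0.5204 -0.0414  0.3207] F [0.2 0.4 0.6] w 0.08836991158133152 q [ 0.28  0.46 -0.36  1.93  0.22  0.79 -0.7 ] t 2.1
shift [ 0.4 -0.1  0.7] turn [ 0.   0.1 -0.1]
```

View pics/w1.png

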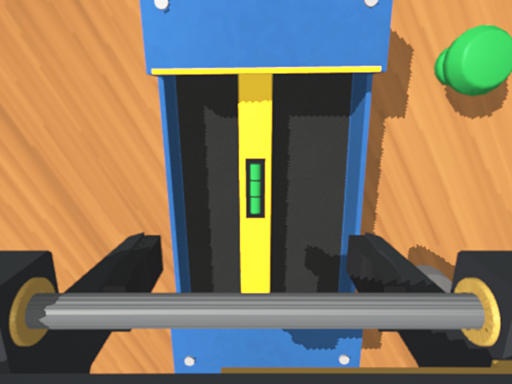

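The wrist view shows the vial at (256,188) and the level's edges at columns 239 and 271. Hood A's strip runs from (151,72) to (381,68).

Run:
```python
from h import *
import pickle
s,c=pickle.load(open('w1.pkl','rb'))
r=R.from_quat(s['tool_rot'])
P={'vial':(255.5,188,.03),'l0':(238,80,.03),'r0':(272,80,.03),'l1':(241,288,.03),'r1':(270,288,.03),'hl':(151,74,.066),'hr':(381,70,.066),'hcl':(176,332,.066),'hcr':(357,332,.066)}
for k,(u,v,z) in P.items():
    p=onz(c,u,v,z,s);print(k,p.round(4),'tool',(r.inv().apply(p-s['ee_pos'])*1000).round(1),dep(c,u,v,s)[2].round(3))
```

```text
vial [ 0.5202 -0.0436  0.03  ] tool [ -1.7   0.9 290.7] 0.036
l0 [0.5495 0.0385 0.03  ] tool [ 84.4 -12.7 290.6] 0.027
r0 [0.5725 0.0259 0.03  ] tool [ 84.4  13.5 290.6] 0.03
l1 [ 0.4631 -0.1207  0.03  ] tool [-96.7 -12.4 290.8] 0.007
r1 [ 0.4865 -0.1334  0.03  ] tool [-96.7  14.3 290.8] 0.007
hl [0.5011 0.067  0.066 ] tool [ 86.2 -68.8 254.5] 0.068
hr [ 0.6363 -0.0039  0.066 ] tool [ 88.7  83.9 254.6] 0.069
hcl [ 0.4076 -0.1122  0.066 ] tool [-115.8  -65.2  254.8] 0.069
hcr [ 0.5395 -0.184   0.066 ] tool [-115.8   85.1  254.8] 0.069
```

Emit:
send_rows:
  steps:
    - [-1.5, 0.6, 0, 0, 0, 0, 95]
    - [-1.5, 0.6, 20, 0, 0, 0, 95]
    - [-1.5, 0.6, 40, 0, 0, 0, 95]
    - [-1.5, 0.6, 60, 0, 0, 0, 95]
    - [-1.5, 0.6, 80, 0, 0, 0, 95]
    - [-1.5, 0.6, 100, 0, 0, 0, 95]
    - [-1.5, 0.6, 120, 0, 0, 0, 95]
    - [-1.5, 0.6, 135, 0, 0, 0, 95]
    - [-1.5, 0.6, 145, 0, 0, 0, 95]
    - [-1.5, 0.6, 145, 0, 0, 0, 95]

```text
time: 3.15
ee_pos: [0.52, -0.0409, 0.1748]
tool_rot: [0.859, 0.512, -0.001, -0.0]
ft_force: [-0.6, 0.9, 0.1]
width: 0.0552
grasp_force: 0.0
```

Emit:
send_rows:
  steps:
    - [0, 0, 0, 0, 0, 0, 255]
    - [0, 0, 0, 0, 0, 0, 255]
    - [0, 0, 0, 0, 0, 0, 255]
    - [0, 0, 0, 0, 0, 0, 255]
    - [0, 0, 0, 0, 0, 0, 255]
    - [0, 0, 0, 0, 0, 0, 255]
    - [0, 0, 0, 0, 0, 0, 255]
    - [0, 0, 0, 0, 0, 0, 255]

```text
time: 3.95
ee_pos: [0.5208, -0.0406, 0.1762]
tool_rot: [0.859, 0.512, 0.0, 0.0]
ft_force: [-0.8, -0.5, 6.3]
width: 0.0259
grasp_force: 30.0
```

```bash
python3 -c "
from h import *
go([.5202,-.043,.175],61.5)"
```

```text
pos [ 0.5208 -0.0406  0.1762] F [-0.8 -0.5  6.3] w 0.0258711845844406 q [ 0.19  0.71 -0.26  1.98  0.35  0.5  -0.81] t 3.95
shift [-2.4  0.6  1.2] turn [ 0.  -0.   0.1]
```

Emit:
send_rows:
  steps:
    - [0, 0, -2, 0, 0, 0, 255]
    - [0, 0, -5, 0, 0, 0, 255]
    - [0, 0, -5, 0, 0, 0, 255]
    - [4, 0, -5, 0, 0, 0, 255]
    - [8, 0, -5, 0, 0, 0, 255]
    - [12, 0, -5, 0, 0, 0, 255]
    - [16, 0, -5, 0, 0, 0, 255]
    - [20, 0, -5, 0, 0, 0, 255]
    - [20, 0, -5, 0, 0, 0, 255]
    - [20, 0, -5, 0, 0, 0, 255]

```text
time: 4.95
ee_pos: [0.53, -0.0229, 0.1807]
tool_rot: [0.859, 0.512, -0.0, -0.0]
ft_force: [0.5, 0.1, -2.0]
width: 0.0261
grasp_force: 30.0
```

Run:
```python
from h import *
import pickle
go([.5202,-.043,.175],61.5)
s=env.read_state();c=env.read_camera('top');im=c['color'][125:230,210:350,::-1]
a=cv2.resize(im,None,fx=4,fy=4,interpolation=cv2.INTER_CUBIC)
q=env.read_camera('scene');b=cv2.resize(q['color'][150:290,120:340,::-1],None,fx=3,fy=3,interpolation=cv2.INTER_CUBIC)
cv2.imwrite('pics/b1.png',b)
```

```text
pos [ 0.53   -0.0229  0.1807] F [ 0.5  0.1 -2. ] w 0.02610773190629469 q [ 0.16  0.71 -0.26  1.96  0.34  0.52 -0.83] t 4.95
shift [-22.3   0.9   5.7] turn [-0.   0.   0.1]
```

View pics/b1.png

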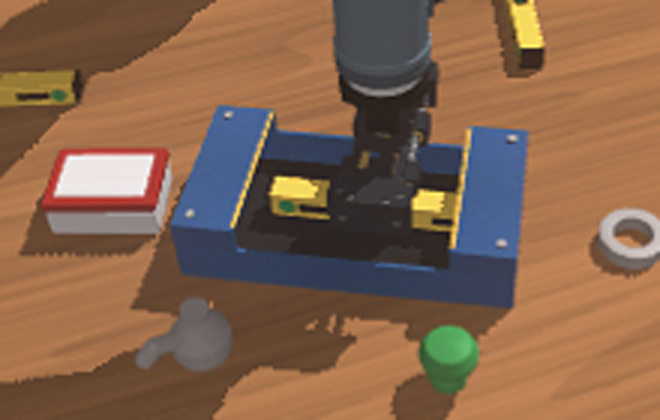

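Emit:
send_rows:
  steps:
    - [7.5, 0, -5, 0, -2.5, 0, 255]
    - [15, 0, -9.5, 0, -5, 0, 255]
    - [22.5, 0, -13.5, 0, -7.5, 0, 255]
    - [30, 0, -17, 0, -10, 0, 255]
    - [37, 0, -20.5, 0, -12.5, 0, 255]
    - [44.5, 0, -24, 0, -15, 0, 255]
    - [51.5, 0, -26.5, 0, -17.5, 0, 255]
    - [59, 0, -29, 0, -20, 0, 255]
    - [64.5, 0, -31, 0, -22, 0, 255]
    - [64.5, 0, -31, 0, -22, 0, 255]

```text
time: 6.05
ee_pos: [0.561, 0.0351, 0.2117]
tool_rot: [0.843, 0.503, -0.163, 0.098]
ft_force: [0.3, -0.4, -1.9]
width: 0.0257
grasp_force: 30.0
```

Run:
```python
from h import *
go([.5202,-.043,.175],61.5)
q=env.read_camera('scene');b=cv2.resize(q['color'][130:290,120:340,::-1],None,fx=3,fy=3,interpolation=cv2.INTER_CUBIC)
cv2.imwrite('pics/b2.png',b)
```

```text
pos [0.561  0.0351 0.2117] F [ 0.3 -0.4 -1.9] w 0.025697165925381456 q [-0.15  0.73 -0.11  1.79  0.44  0.94 -1.05] t 6.05
shift [-68.   1.  67.] turn [ 0.1 21.9  0.2]
```

View pics/b2.png

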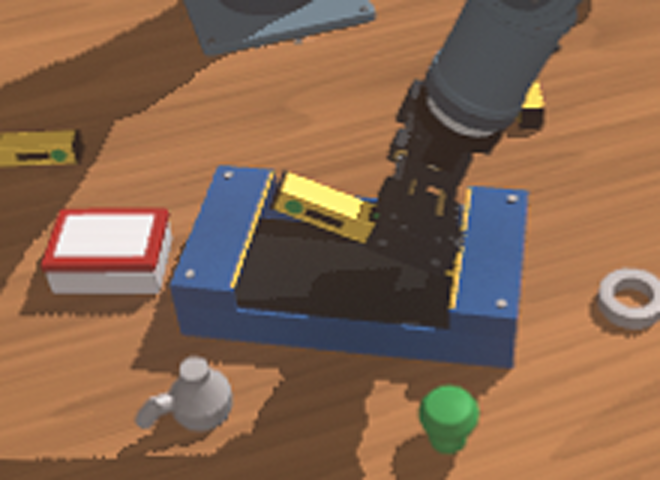

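The level is tilted with its free end above the hood, and the only force is its own weight. Next I'll slide it out along its axis.

Emit:
send_rows:
  steps:
    - [-7, 0, 0, 0, 0, 0, 255]
    - [-15, 0, 0, 0, 0, 0, 255]
    - [-23, 0, 0, 0, 0, 0, 255]
    - [-31, 0, 0, 0, 0, 0, 255]
    - [-39, 0, 0, 0, 0, 0, 255]
    - [-47, 0, 0, 0, 0, 0, 255]
    - [-55, 0, 0, 0, 0, 0, 255]
    - [-63, 0, 0, 0, 0, 0, 255]
    - [-68, 0, 0, 0, 0, 0, 255]
    - [-68, 0, 0, 0, 0, 0, 255]

```text
time: 7.1
ee_pos: [0.5304, -0.0225, 0.2375]
tool_rot: [0.843, 0.502, -0.164, 0.098]
ft_force: [-0.5, -0.2, -1.7]
width: 0.026
grasp_force: 30.0
```

Run:
```python
from h import *
s=env.read_state();r=R.from_quat(s['tool_rot'])
go(s['ee_pos']+[0,0,.15],61.5)
```

```text
pos [ 0.5304 -0.0225  0.2375] F [-0.5 -0.2 -1.7] w 0.02598439051959647 q [-0.07  0.64 -0.09  1.88  0.46  0.91 -0.98] t 7.1
shift [ -56.2    0.  -139.1] turn [ 0. 22.  0.]
```

Emit:
send_rows:
  steps:
    - [-3.8, 0, -9.3, 0, 0, 0, 255]
    - [-9.5, 0, -23.5, 0, 0, 0, 255]
    - [-17, 0, -42, 0, 0, 0, 255]
    - [-24.5, 0, -60.5, 0, 0, 0, 255]
    - [-32, 0, -79, 0, 0, 0, 255]
    - [-39.5, 0, -97.5, 0, 0, 0, 255]
    - [-47, 0, -116, 0, 0, 0, 255]
    - [-52, 0, -130, 0, 0, 0, 255]
    - [-56, 0, -139, 0, 0, 0, 255]
    - [-56, 0, -139, 0, 0, 0, 255]

```text
time: 8.1
ee_pos: [0.5311, -0.0215, 0.3885]
tool_rot: [0.843, 0.503, -0.163, 0.098]
ft_force: [-0.1, 0.6, -1.6]
width: 0.0257
grasp_force: 30.0
```

Emit:
send_rows:
  steps:
    - [0, 0, 0, 0, 3, 0, 255]
    - [0, 0, 0, 0, 6, 0, 255]
    - [0, 0, 0, 0, 9, 0, 255]
    - [0, 0, 0, 0, 12, 0, 255]
    - [0, 0, 0, 0, 15, 0, 255]
    - [0, 0, 0, 0, 18, 0, 255]
    - [0, 0, 0, 0, 20, 0, 255]
    - [0, 0, 0, 0, 22, 0, 255]
    - [0, 0, 0, 0, 22, 0, 255]
    - [0, 0, 0, 0, 22, 0, 255]

```text
time: 9.1
ee_pos: [0.5305, -0.0217, 0.3866]
tool_rot: [0.859, 0.512, -0.001, -0.0]
ft_force: [0.5, 0.4, -0.8]
width: 0.0254
grasp_force: 30.0
```

Run:
```python
from h import *
s=env.read_state()
go(s['ee_pos'],61.5);print(s['qvel'].round(3),s['grasp_force'])
q=env.read_camera('scene');b=cv2.resize(q['color'][60:290,100:360,::-1],None,fx=2.5,fy=2.5,interpolation=cv2.INTER_CUBIC)
cv2.imwrite('pics/b3.png',b)
```

```text
pos [ 0.5305 -0.0217  0.3866] F [ 0.5  0.4 -0.8] w 0.02544266616245297 q [ 0.13  0.37 -0.22  1.86  0.1   0.93 -0.63] t 9.1
shift [0. 0. 0.] turn [-0.1  0.1  0.1]
[-0.008 -0.     0.001 -0.004  0.001 -0.001 -0.   ] 29.998970367014408
```

View pics/b3.png

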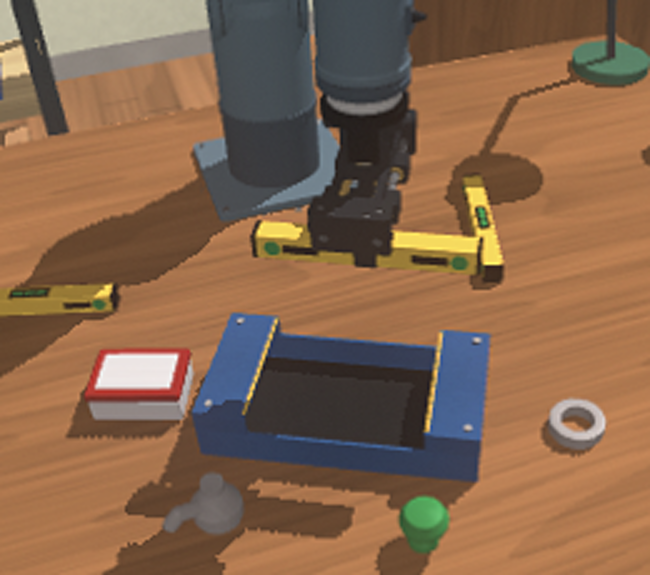

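The level is out of the tray, held level and centred in the gripper. I'll hand it in.

Emit:
send_rows:
  steps:
    - [0, 0, 0, 0, 0, 0, 255]
    - [0, 0, 0, 0, 0, 0, 255]
    - [0, 0, 0, 0, 0, 0, 255]
    - [0, 0, 0, 0, 0, 0, 255]
    - [0, 0, 0, 0, 0, 0, 255]

```text
time: 9.65
ee_pos: [0.5307, -0.0216, 0.387]
tool_rot: [0.859, 0.512, -0.0, 0.0]
ft_force: [0.2, 0.3, -1.1]
width: 0.0256
grasp_force: 30.0
```

```bash
python3 -c "
from rig import env
print(env.sign_off())"
```

```text
the job is handed in; nothing more can be done
None
```

The yellow spirit level is out of the tray and the job is handed in at 9.65 s (no verdict came back): it is held level and still at 30 N, its underside about 0.21 m above the desk, and the other things look unmoved.

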